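# Rebuild the camera column on the microscope head

## Task

Lift the black dust cap off the port of the microscope head and lay it in the round dish, knob up. Then build the camera column on the port, one part after another: first the wide tube, on it the narrower barrel, and the square camera on top, each upright with its foot fully home in the opening below it. Leave the mug and the slide box where they are.

Things in the scene. Friction and masses are not known exactly. Their poses are not given: they have to be found in the camera images.
- port (a point): Centre of the port's mouth, at its rim, 85 mm above the table, z up. Steel collar, 60 mm outside, opening 45 mm wide and 10 mm deep, on a microscope head fixed on the table; the dust cap sits in it at first. The head reaches 65 mm from the port's axis along x, 52 mm along y; two eyepieces on its -x side reach 121 mm, no higher than the rim.
- cap_mid (a point): Black dust cap, 39 mm tall, 40 g: foot (42 mm wide, 9 mm tall) that plugs into the port, disc (52 mm wide, 6 mm thick) that rests on the port's rim, and on top a round knob to grasp (20 mm wide, 24 mm tall). The point is on the axis, 19.5 mm above the foot's underside, z up; the knob spans 4.5 mm below to 19.5 mm above it.
- tube_mid (a point): Wide tube: round, aluminium with two dark rings, 56 mm wide, 53 mm tall, opening in its top 39 mm wide, 10 mm deep. Stands on a narrower tapered foot (42 mm wide, 9 mm tall) that fits the port; its shoulder then rests on the port's rim. The point is on the axis half-way up, 26.5 mm above the foot's underside, z up. 0.2 kg.
- barrel_mid (a point): Barrel: round, aluminium with one broad dark band, 42 mm wide, 49 mm tall, opening in its top 33 mm wide, 10 mm deep. Stands on a narrower tapered foot (36 mm wide, 9 mm tall) that fits the tube's opening; its shoulder then rests on the tube's rim. The point is on the axis half-way up, 24.5 mm above the foot's underside, z up. 0.15 kg.
- camera_mid (a point): Camera: black square block, 48 x 48 mm, grey square on top, 51 mm tall. Stands on a tapered round foot (30 mm wide, 9 mm tall) that fits the barrel's opening; the block then rests on the barrel's rim. The point is on the axis half-way up, 25.5 mm above the foot's underside; z up, x and y square to the sides. It may face any way. 0.2 kg.
- dish_floor (a point): Round shallow steel dish fixed on the table, 110 mm outside diameter, about 102 mm inside, wall 12 mm high. The point is the centre of its inner floor, 3 mm above the table.
- mug: Blue mug, 80 mm diameter, 90 mm tall, standing on the table to the robot's left; origin at the centre of its underside. To be left alone.
- slidebox: Grey slide box, 100 x 180 mm, 34 mm tall, on the table to the robot's right; origin at the centre of its underside, its length along y. To be left alone.
Mind the look-alikes: they are no part of the job. What is meant by the part that bears dish_floor is not purple, and is the smaller of those in its own colour. Leave any red or turquoise look-alike of the part that bears cap_mid alone.

How it is judged:
By the outcome, as a careful person would: the job done as asked, in the order asked, and still so for the second after the job is handed in, with the robot touching nothing.
It also fails if it takes over 112 s, if anything falls off the work surface, if the arm or the gripper's body presses on something with over 40 N, if the wrist force passes 120 N, or if a joint passes its speed limit or range.

## Robot

A 7-joint arm with a two-finger parallel gripper is mounted at the origin on the work surface. World frame = base frame: x ahead of the robot, y to its left, z up, the work surface at z = 0. Lengths are in m, angles in rad, forces in N, time in s.
With the tool pointing down it reaches from about 0.425 to 0.875 m from the base axis. Payload 8.4 kg.
Tool frame: the origin (TCP) lies at the very end of the fingers, on their centre line; the grasp point (between the pads) lies 19 mm behind it; z points along the fingers, y is the direction in which the jaws open and shut (so a half turn about z gives the same grasp; the last joint's range is limited). The gripper opens to 87 mm and grips with 3 to 60 N. Pads are 19 mm wide; open, the fingers measure 117 mm over their backs; the gripper's body (75 mm by 190 mm) begins 51 mm behind the grasp point.
Start: joints at [1.167, 0.333, 0.04, 1.465, -0.013, 1.343, -0.059], TCP at [0.195, -0.62, 0.223] pointing down, gripper open.
Joint ranges: [-2.58, 2.58], [-0.38, 2.09], [-1.3, 1.39], [0.25, 2.4], [-1.5, 4.64], [0.08, 2.09], [-2.65, 2.65]. Speed limits (rad/s): [2.22, 2.22, 2.79, 2.79, 3.14, 3.14, 3.14].

## Interface

Orientations are given as a unit quaternion [w, x, y, z].
In Python, from cell import bot gives the robot as it stands.
- The arm moves only by the tool carry_out, never from a script. Its argument "increments" is a list that holds one entry, the list of rows, each a list of 7 numbers: the shift along the world's x, y, z in units of 30 mm (1.0 is 30 mm), then the turn, a rotation vector about the world's x, y, z in units of 6 degrees (1.0 is 6 degrees), then the opening, from 0 (shut) to 1 (fully open). In form: [[[dx, dy, dz, wx, wy, wz, grip], ...]]. A call has 1 to 8 rows; each row is the pose to reach, as a shift and turn from the pose commanded when the call began; what a row does not reach only later rows make up. A row lasts 1/12 s, in which the tool goes at most 41.7 mm and 7.16 degrees, less where a joint would pass 70% of its speed; a pose out of reach is approached as far as the arm can. A call with a gripper value outside its range is refused whole. The fingers move at their own pace and stop on an object; "force" is the grip in N (left out, the last holds). Time passes only in rows, so rows that repeat a pose let the fingers close. It gives the time, the measured TCP pose, the force and the opening at its end, in the units of the state.
- bot.state(): the state, without advancing time (a new reading comes with each control period).
- bot.snapshot(name): name is "scene" or "side" or "wrist"; returns the picture (420x560x3 uint8, blue, green, red); there is no depth.
- bot.get_calibration(name): a dict with "camera_matrix" (3x3 intrinsics, pixels), "R" (3x3) and "t" (3): a world point X has camera coordinates R X + t; the wrist camera has in their place "mount" (4x4, takes a point from camera to tool coordinates, whose origin is the TCP and whose axes are the flange's). Camera axes: x right, y down, z forward; pixel columns grow to the right and rows downward; lengths in m; the calibration is good to about 2 mm. A picture is of the moment at which its call begins: read the wrist's pose just before it. get_calibration takes no time and is no camera call.
- bot.job_done(): hands the job in, once; it reports no verdict.
Trained networks look in the newest picture that a camera, given by its name, has taken for a name from the list of things; names that differ only in an ending like _2 or _b are one class to them, and where a whole thing is asked for, a point or a joint stands for the part that bears it (a point fixed in the world has none). Each returns a list of dicts, best first, with "p" (0 to 1); they miss things now and then, are a little off and sometimes report something else, mostly with a low value. They report only what shows in the picture. A call takes as long as a camera call. They do not tell look-alikes from the thing itself.
- bot.silhouettes(camera, thing): "pixels" (420x560 bool, what is visible of it) and "box" ([left, top, right, bottom] in pixels, round what is visible of it).
- bot.mark_of(camera, thing): "uv" ([column, row] in pixels: a listed point, or the origin of a listed thing).
The state is a dict: "time": time; "q": joint angles; "joint_velocities": joint speeds; "joint_torque": joint torques, N m; "eef_pos": TCP position; "tool_rot": TCP orientation; "force": force on the tool from outside, world axes, zero at the start; "wrist_torque": the same for the moment, N m; "width": finger opening in m.
Only numpy, scipy, OpenCV 4.12 (cv2) and the standard library are available. Lean on these libraries where they do the work, as an engineer would, in place of code of your own. Each camera call takes 0.05 s, during which the arm holds its last target. There are 200 camera calls.

## Working session

There is one attempt and no reset: what is moved stays moved. The work goes in short steps, Python scripts to look and compute and a tool call to move; the robot and the scene stay as the last step left them, time stands still between calls to the robot, and variables do not carry over. Pictures are saved under pics/ and viewed, about 12 in all and at most 16, crops included, and the job is handed in when it is done.

Besides the shell and the picture viewer there is one more tool, called after "Request:" by a JSON object that holds its "name" and its "arguments". carry_out: Moves the arm, as the interface text tells. Its arguments: {"type":"object","properties":{"increments":{"type":"array"},"force":{"type":"number"}},"required":["increments"]}

```bash
ls; mkdir -p pics
python3 - <<'E'
from cell import bot
import cv2,numpy as np
s=bot.state();print({k:np.round(v,3).tolist() for k,v in s.items()})
for n in("scene","side"):
    im=bot.snapshot(n);cv2.imwrite(f"pics/{n}0.png",im)
    for th in("port","cap_mid","tube_mid","barrel_mid","camera_mid","dish_floor","mug","slidebox"):
        print(n,th,[(np.round(d["uv"]).tolist(),round(float(d["p"]),2)) for d in bot.mark_of(n,th)])
    c=bot.get_calibration(n);print(np.round(c["camera_matrix"],1).tolist(),np.round(-np.array(c["R"]).T@c["t"],3))
print(bot.get_calibration("wrist"))
E
```

```text
pics
{'time': 0.0, 'q': [1.167, 0.334, 0.04, 1.466, -0.013, 1.343, -0.059], 'joint_velocities': [-0.002, -0.001, 0.001, 0.0, -0.001, -0.0, -0.001], 'joint_torque': [-0.001, -65.637, 1.335, -40.38, -0.06, 0.045, 0.0], 'eef_pos': [0.195, -0.62, 0.222], 'tool_rot': [-0.001, 0.988, 0.152, -0.0], 'force': [0.043, -0.431, -0.375], 'wrist_torque': [-0.017, 0.018, 0.009], 'width': 0.087}
scene port [([463.0, 227.0], 0.74), ([266.0, 234.0], 0.61), ([187.0, 305.0], 0.27)]
scene cap_mid [([278.0, 296.0], 0.85), ([266.0, 238.0], 0.57), ([218.0, 248.0], 0.56)]
scene tube_mid [([384.0, 267.0], 0.9)]
scene barrel_mid []
scene camera_mid [([169.0, 245.0], 0.7)]
scene dish_floor [([358.0, 154.0], 0.94), ([460.0, 229.0], 0.73), ([334.0, 204.0], 0.63), ([380.0, 202.0], 0.59)]
scene mug [([460.0, 229.0], 0.9)]
scene slidebox [([94.0, 282.0], 0.82)]
[[463.9, 0.0, 279.7], [0.0, 463.9, 209.9], [0.0, 0.0, 1.0]] [ 1.089 -0.091  1.196]
side port []
side cap_mid []
side tube_mid []
side barrel_mid []
side camera_mid []
side dish_floor [([199.0, 194.0], 0.94), ([245.0, 198.0], 0.86), ([234.0, 179.0], 0.54)]
side mug []
side slidebox [([399.0, 323.0], 0.68)]
[[388.5, 0.0, 283.1], [0.0, 388.5, 205.9], [0.0, 0.0, 1.0]] [-0.075 -0.889  0.943]
{'camera_matrix': array([[314.0403113 ,   0.        , 278.74829341],
       [  0.        , 314.0403113 , 208.55240822],
       [  0.        ,   0.        ,   1.        ]]), 'mount': array([[-6.67954088e-04, -9.68039236e-01, -2.50797909e-01,
         6.78980142e-02],
       [ 9.99999681e-01, -7.56311499e-04,  2.55924505e-04,
        -6.59161614e-04],
       [-4.37426305e-04, -2.50797658e-01,  9.68039433e-01,
        -1.62428884e-01],
       [ 0.00000000e+00,  0.00000000e+00,  0.00000000e+00,
         1.00000000e+00]])}
```

View pics/scene0.png

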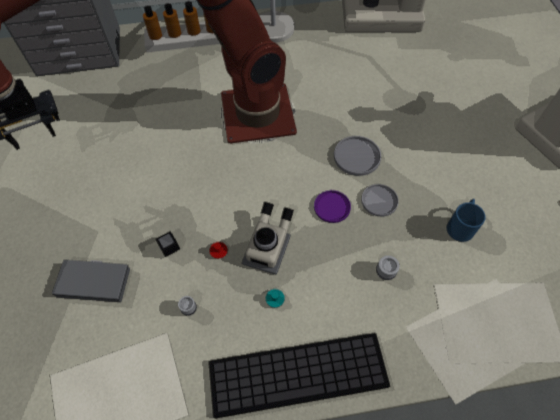

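View pics/side0.png

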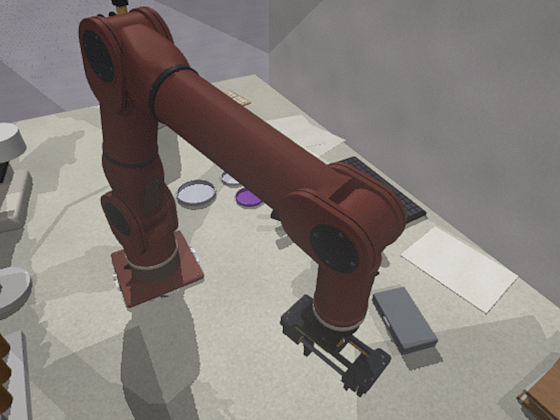

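Up in the scene view is −x and right is +y. What I could mistake for each target:
- **Cap:** the black one is in the port (266,238). The red (218,248) and turquoise (275,298) ones are look-alikes.
- **Dish:** the large steel one (358,154), the purple one (334,204) and the small steel one (380,200). I choose the small steel one.
- **Column parts:** tube (384,267), barrel (187,305), camera (169,245).

Next I compute positions and check one close crop.

```bash
cat > h.py <<'E'
from cell import bot
import cv2,numpy as np
from scipy.spatial.transform import Rotation as R
def cam(n,s=None):
    c=bot.get_calibration(n);K=np.array(c["camera_matrix"])
    if n!="wrist":
        Rc=np.array(c["R"]);return K,Rc,np.array(c["t"])
    s=s or bot.state();T=np.eye(4);T[:3,:3]=R.from_quat(s["tool_rot"],scalar_first=True).as_matrix();T[:3,3]=s["eef_pos"]
    T=np.linalg.inv(T@c["mount"]);return K,T[:3,:3],T[:3,3]
def ray(C,uv,z):
    K,Rc,t=C;d=Rc.T@np.linalg.solve(K,[*uv,1]);o=-Rc.T@t
    uv=np.array(uv);return o+d*(z-o[2])/d[2]
def proj(C,X):
    K,Rc,t=C;p=K@(Rc@np.array(X)+t);return p[:2]/p[2]
E
python3 - <<'E'
from h import *
C=cam("scene")
P=dict(cap=((266,237),.0955),red=((218,248),.0195),turq=((275,298),.0195),tube=((384,267),.0265),barrel=((187,305),.0245),camera=((169,245),.0255),dishS=((380,202),.003),dishL=((358,154),.003),purple=((334,204),.003),mug=((460,229),0),box=((94,282),0))
for k,(u,z) in P.items():
    p=ray(C,u,z);print(k,p.round(3),np.hypot(*p[:2]).round(3))
im=bot.snapshot("scene")
for d in bot.silhouettes("scene","dish_floor"):
    b=d["box"];print("dish",b,round(d["p"],2),ray(C,((b[0]+b[2])/2,(b[1]+b[3])/2),.01).round(3), (ray(C,(b[2],(b[1]+b[3])/2),.012)-ray(C,(b[0],(b[1]+b[3])/2),.012)).round(3))
cv2.imwrite("pics/crop1.png",cv2.resize(im[130:330,140:420],None,fx=2.8,fy=2.8,interpolation=cv2.INTER_CUBIC))
E
```

```text
cap [ 0.524 -0.047  0.095] 0.527
red [ 0.497 -0.182  0.02 ] 0.53
turq [ 0.669 -0.047  0.02 ] 0.67
tube [0.633 0.259 0.026] 0.684
barrel [ 0.651 -0.278  0.024] 0.708
camera [ 0.468 -0.317  0.026] 0.565
dishS [0.417 0.312 0.003] 0.521
dishL [0.231 0.291 0.003] 0.372
purple [0.401 0.174 0.003] 0.437
mug [0.544 0.517 0.   ] 0.75
box [ 0.534 -0.531  0.   ] 0.753
dish [334.1, 135.0, 379.7, 175.2] 0.94 [0.24  0.285 0.01 ] [0.025 0.142 0.   ]
dish [358.8, 185.3, 398.9, 217.2] 0.88 [0.418 0.307 0.01 ] [0.02  0.118 0.   ]
dish [313.3, 187.5, 349.8, 219.0] 0.56 [0.401 0.166 0.01 ] [0.018 0.107 0.   ]
```

View pics/crop1.png

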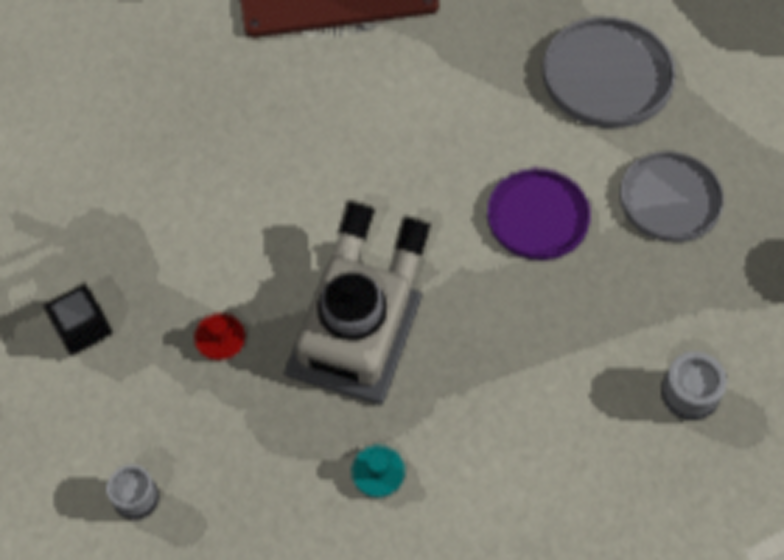

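The crop shows the black cap in the port at crop (352,300), the red and turquoise look-alikes on the table, and the small steel dish at crop (670,195), outside width about 118 mm by rough estimate. I'll move above the cap and square the tool's yaw.

Request:
{"name": "carry_out", "arguments": {"increments": [[[5.5,9.5,0,0,0,-1.5,1],[5.5,9.5,0,0,0,-1.5,1],[5.5,9.5,0,0,0,-1.5,1],[5.5,9.5,0,0,0,-1.5,1],[11,19.1,0,0,0,-2.91,1],[11,19.1,0,0,0,-2.91,1],[11,19.1,0,0,0,-2.91,1],[11,19.1,0,0,0,-2.91,1]]], "force": 20}}

```text
time: 1.67
eef_pos: [0.3609, -0.332, 0.2229]
tool_rot: [0.0, 1.0, -0.0, 0.0]
force: [1.0, -0.5, 0.3]
width: 0.0871
```

Request:
{"name": "carry_out", "arguments": {"increments": [[[5.44,9.5,-0.25,0,0,0,1],[5.44,9.5,-0.25,0,0,0,1],[5.44,9.5,-0.25,0,0,0,1],[5.44,9.5,-0.25,0,0,0,1],[5.44,9.5,-0.25,0,0,0,1],[5.44,9.5,-0.25,0,0,0,1],[5.44,9.5,-0.25,0,0,0,1],[5.44,9.5,-0.25,0,0,0,1]]]}}

```text
time: 2.33
eef_pos: [0.5244, -0.0461, 0.2154]
tool_rot: [-0.0, 1.0, 0.0, 0.001]
force: [0.8, 0.2, 0.1]
width: 0.0869
```

Request:
{"name": "carry_out", "arguments": {"increments": [[[0.5,0,0,0,0,0,0.5],[0.5,0,0,0,0,0,0.5],[0.5,0,0,0,0,0,0.5],[0.5,0,0,0,0,0,0.5]]]}}

```text
time: 2.67
eef_pos: [0.538, -0.0494, 0.2149]
tool_rot: [0.0, 1.0, -0.0, -0.0]
force: [-0.1, -0.8, 0.3]
width: 0.0678
```

Run:
```python
from h import *
s=bot.state();print(s["eef_pos"].round(4) if hasattr(s["eef_pos"],'round') else s["eef_pos"],s["tool_rot"])
C=cam("wrist",s);im=bot.snapshot("wrist");cv2.imwrite("pics/w1.png",im)
for th,z in(("cap_mid",.0955),("port",.085)):
    for d in bot.mark_of("wrist",th):print(th,d["uv"],d["p"],ray(C,d["uv"],z).round(4))
for d in bot.silhouettes("wrist","cap_mid"):print(d["box"],d["p"])
print("tcp below",proj(C,np.array(s["eef_pos"])-[0,0,.1]))
```

```text
[ 0.538  -0.0494  0.2149] [ 2.97798238e-05  9.99999890e-01 -3.62137481e-04 -2.97951083e-04]
cap_mid [389.1, 223.8] 0.92 [ 0.5177 -0.1525  0.0955]
cap_mid [278.5, 71.6] 0.9 [ 0.6505 -0.0489  0.0955]
cap_mid [274.4, 225.0] 0.87 [ 0.5167 -0.0448  0.0955]
[249.4, 196.1, 304.7, 252.7] 0.9
[366.2, 199.1, 408.7, 242.0] 0.83
[250.9, 44.7, 299.5, 95.5] 0.6
tcp below [279.26809451 208.22023499]
```

View pics/w1.png

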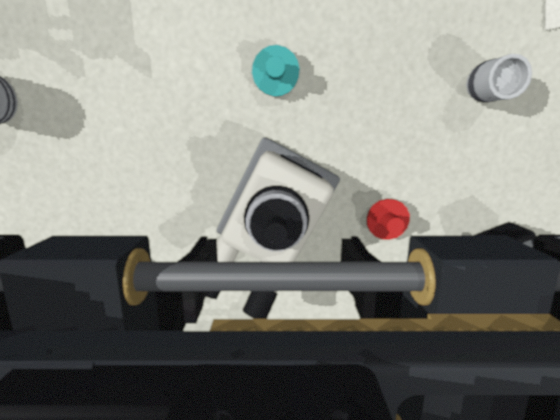

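Request:
{"name": "carry_out", "arguments": {"increments": [[[-0.7,0.05,-1,0,0,0,0.6],[-0.7,0.05,-2,0,0,0,0.6],[-0.7,0.05,-3,0,0,0,0.6],[-0.7,0.05,-3.5,0,0,0,0.6],[-0.7,0.05,-4,0,0,0,0.6],[-0.7,0.05,-4,0,0,0,0.6],[-0.7,0.05,-4,0,0,0,0],[-0.7,0.05,-4,0,0,0,0]]], "force": 20}}

```text
time: 3.53
eef_pos: [0.5179, -0.0476, 0.0961]
tool_rot: [0.0, 1.0, -0.0, 0.001]
force: [-0.3, -0.3, -0.0]
width: 0.0453
```

Request:
{"name": "carry_out", "arguments": {"increments": [[[0,0,0,0,0,0,0],[0,0,0,0,0,0,0],[0,0,0,0,0,0,0],[0,0,0,0,0,0,0],[0,0,0,0,0,0,0],[0,0,0,0,0,0,0]]]}}

```text
time: 4.03
eef_pos: [0.5177, -0.0474, 0.0955]
tool_rot: [0.0, 1.0, -0.0, 0.0]
force: [-0.8, -1.3, 4.6]
width: 0.0195
```

Request:
{"name": "carry_out", "arguments": {"increments": [[[0,0,0.3,0,0,0,0],[0,0,0.6,0,0,0,0],[0,0,1.2,0,0,0,0],[0,0,2.2,0,0,0,0],[0,0,3.3,0,0,0,0],[0,0,3.3,0,0,0,0],[-0.2,1,3.3,0,0,0,0],[-0.4,2,3.3,0,0,0,0]]]}}

```text
time: 4.7
eef_pos: [0.5059, 0.0119, 0.1953]
tool_rot: [0.0, 1.0, -0.002, 0.001]
force: [0.7, 1.4, -0.1]
width: 0.0194
```

Run:
```python
from h import *
s=bot.state();print(s["eef_pos"],s["width"],s["force"])
im=bot.snapshot("wrist");cv2.imwrite("pics/w2.png",im)
im=bot.snapshot("scene");cv2.imwrite("pics/s2.png",im)
```

```text
[0.5059245  0.01185473 0.19533821] 0.01940663390416344 [ 0.72181472  1.41985916 -0.10162703]
```

View pics/w2.png

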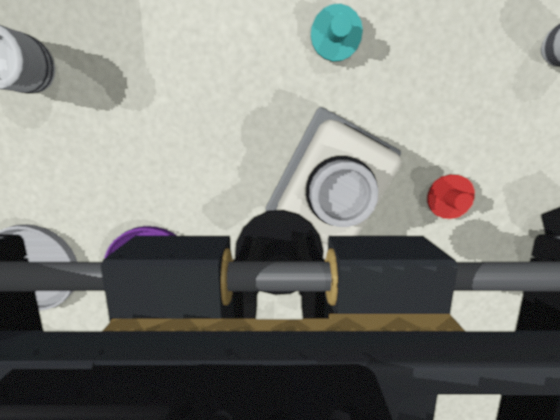

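The cap is in the grip, and the open port shows at (342,192). Next is the dish.

Request:
{"name": "carry_out", "arguments": {"increments": [[[-1.4,5,0,0,0,0,0],[-1.4,5,0,0,0,0,0],[-1.4,5,0,0,0,0,0],[-1.4,5,0,0,0,0,0],[-2.93,9.9,0,0,0,0,0],[-2.93,9.9,0,0,0,0,0],[-2.93,9.9,0,0,0,0,0],[-2.93,9.9,0,0,0,0,0]]]}}

```text
time: 5.47
eef_pos: [0.4158, 0.3133, 0.1951]
tool_rot: [-0.001, 1.0, 0.001, 0.001]
force: [-0.2, 0.3, -0.6]
width: 0.019
```

Request:
{"name": "carry_out", "arguments": {"increments": [[[0,0,-0.5,0,0,0,0],[0,0,-1.5,0,0,0,0],[0,0,-2.5,0,0,0,0],[0,0,-3,0,0,0,0],[0,0,-3,0,0,0,0],[0,0,-3,0,0,0,0]]]}}

```text
time: 5.97
eef_pos: [0.4174, 0.3095, 0.1043]
tool_rot: [0.0, 1.0, 0.0, -0.0]
force: [0.1, -0.1, 0.6]
width: 0.0194
```

Run:
```python
from h import *
s=bot.state();print(s["eef_pos"],s["width"],s["force"])
C=cam("scene");im=bot.snapshot("scene")
cv2.imwrite("pics/s3.png",cv2.resize(im[100:260,260:460],None,fx=3,fy=3))
C=cam("wrist",s);im=bot.snapshot("wrist");cv2.imwrite("pics/w3.png",im)
for d in bot.mark_of("wrist","dish_floor"):print(d["uv"],d["p"],ray(C,d["uv"],.003).round(4))
```

```text
[0.41744818 0.30953315 0.10431269] 0.019397969620644637 [ 0.09270869 -0.14674529  0.59269147]
[275.5, 217.3] 0.83 [0.4089 0.3128 0.003 ]
[438.6, 219.7] 0.76 [0.4066 0.17   0.003 ]
```

View pics/w3.png

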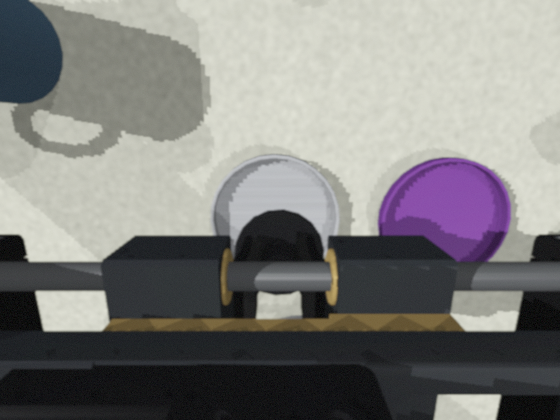

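The cap hangs over the small grey dish, which is centred at (275,215). I correct by about −7 mm in x and +3 mm in y, then lower.

Request:
{"name": "carry_out", "arguments": {"increments": [[[-0.2,0.1,-1,0,0,0,0],[-0.2,0.1,-1.8,0,0,0,0],[-0.2,0.1,-2.3,0,0,0,0],[-0.2,0.1,-2.5,0,0,0,0],[-0.2,0.1,-2.6,0,0,0,0],[-0.2,0.1,-2.67,0,0,0,0],[-0.2,0.1,-2.7,0,0,0,0],[-0.2,0.1,-2.7,0,0,0,0]]]}}

```text
time: 6.78
eef_pos: [0.4122, 0.3131, 0.024]
tool_rot: [-0.0, 1.0, -0.0, 0.001]
force: [-0.3, -1.1, 0.0]
width: 0.0193
```

Request:
{"name": "carry_out", "arguments": {"increments": [[[0,0,0,0,0,0,0.5],[0,0,0,0,0,0,0.5],[0,0,0,0,0,0,0.5],[0,0,0,0,0,0,0.5],[0,0,0,0,0,0,0.5],[0,0,0.5,0,0,0,0.5],[0,0,1.5,0,0,0,0.5],[0,0,2.7,0,0,0,1]]]}}

```text
time: 7.45
eef_pos: [0.4101, 0.3117, 0.1033]
tool_rot: [0.001, 1.0, 0.0, -0.002]
force: [0.8, 0.8, -0.2]
width: 0.0454
```

Request:
{"name": "carry_out", "arguments": {"increments": [[[0,0,1,0,0,0,1],[0,0,1.5,0,0,0,1],[3,-0.8,2,0,0,0,1],[3,-0.8,2,0,0,0,1],[6,-1.7,2,0,0,0,1],[6,-1.7,2,0,0,0,1],[6,-1.7,2,0,0,0,1],[6,-1.7,2,0,0,0,1]]]}}

```text
time: 8.12
eef_pos: [0.5964, 0.2575, 0.1629]
tool_rot: [0.0, 1.0, -0.003, 0.0]
force: [0.2, -0.9, -0.4]
width: 0.0859
```

Run:
```python
from h import *
s=bot.state();print(s["eef_pos"],s["width"],s["force"])
c=cam("scene");im=bot.snapshot("scene");a=cv2.resize(im[140:260,320:450],None,fx=3,fy=3)
for d in bot.silhouettes("scene","cap_mid"):print(d["box"],d["p"])
C=cam("wrist",s);im=bot.snapshot("wrist")
for d in bot.mark_of("wrist","tube_mid"):print(d["uv"],d["p"],ray(C,d["uv"],.0265).round(4))
o=np.zeros((420,560+390,3),np.uint8);o[:,:560]=im;o[:360,560:]=a;cv2.imwrite("pics/w4.png",cv2.resize(o,None,fx=.84,fy=.84))
```

```text
[0.59640208 0.25752151 0.16285458] 0.08589614220902034 [ 0.15832108 -0.92361187 -0.35936522]
[264.2, 285.3, 287.4, 305.8] 0.81
[369.2, 192.3, 389.9, 205.1] 0.58
[210.4, 239.8, 228.5, 259.3] 0.53
[271.6, 150.8] 0.9 [0.6428 0.2642 0.0265]
```

View pics/w4.png

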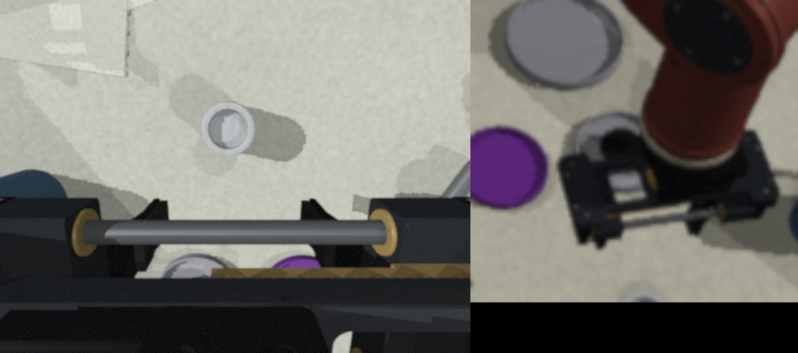

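The cap sits in the small dish, dark spot at (622,145) in the inset. The wrist view shows the wide tube at about (271,151) in full pixels. I'll fit its rim precisely.

```bash
cat >> h.py <<'E'
from scipy.optimize import minimize
def fit(im,C,p0,z,radii,span=.012):
    g=cv2.GaussianBlur(cv2.cvtColor(im,cv2.COLOR_BGR2GRAY),(0,0),1.2).astype(float)
    a=np.linspace(0,2*np.pi,120,endpoint=False);u=np.c_[np.cos(a),np.sin(a),0*a]
    K,Rc,t=C
    def samp(X):
        p=(Rc@X.T+t[:,None]);p=K@p;p=p[:2]/p[2]
        return cv2.remap(g,p[0].astype(np.float32)[None],p[1].astype(np.float32)[None],cv2.INTER_LINEAR)[0].astype(float)
    def cost(q):
        c=np.array([q[0],q[1],z])
        return -sum(np.abs(samp(c+(r+.0012)*u)-samp(c+(r-.0012)*u)).mean() for r in radii)
    G=[(cost((p0[0]+i,p0[1]+j)),p0[0]+i,p0[1]+j) for i in np.arange(-span,span+1e-6,.001) for j in np.arange(-span,span+1e-6,.001)]
    b=min(G);r=minimize(cost,b[1:],method="Nelder-Mead",options=dict(initial_simplex=[[b[1],b[2]],[b[1]+.0005,b[2]],[b[1],b[2]+.0005]],xatol=1e-5))
    return r.x,-r.fun
def draw(im,C,c,z,radii):
    a=np.linspace(0,2*np.pi,90);im=im.copy()
    for r in radii:
        P=np.array([proj(C,[c[0]+r*np.cos(t),c[1]+r*np.sin(t),z]) for t in a])
        cv2.polylines(im,[np.int32(np.round(P*8))],True,(0,255,0),1,cv2.LINE_AA,3)
    return im
E
python3 - <<'E'
from h import *
s=bot.state();C=cam("wrist",s);im=bot.snapshot("wrist")
p,f=fit(im,C,(.643,.264),.053,(.028,.0195));print(s["eef_pos"],p,f,np.array(s["eef_pos"])[:2]-p)
for r in (.028,.0195):print(fit(im,C,(.643,.264),.053,(r,)))
cv2.imwrite("pics/w5.png",cv2.resize(draw(im,C,p,.053,(.028,.0195))[90:220,200:350],None,fx=4,fy=4))
E
```

```text
[0.5903137  0.26274257 0.16400443] [0.6366211 0.2695828] 36.10546875 [-0.0463074  -0.00684023]
(array([0.64300045, 0.26299691]), np.float64(13.133154296875))
(array([0.63702218, 0.26979088]), np.float64(24.1968505859375))
```

View pics/w5.png

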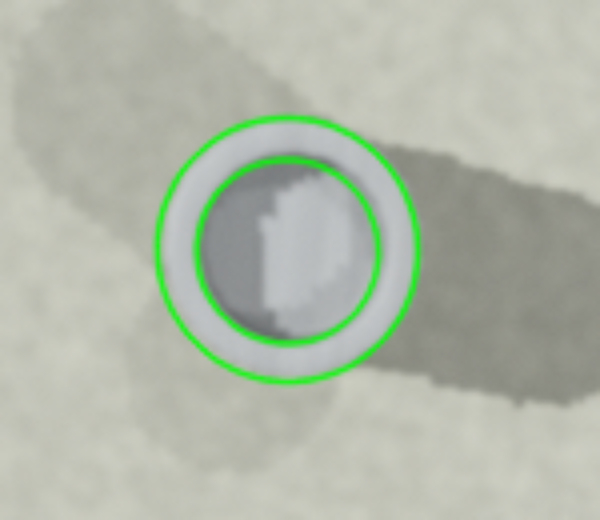

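```bash
cat >> h.py <<'E'
def meas(p0,z,radii,n=3):
    out=[]
    for _ in range(n):
        s=bot.state();C=cam("wrist",s);im=bot.snapshot("wrist");p,f=fit(im,C,p0,z,radii,.008)
        e=np.array(s["eef_pos"]);out.append([*e,*p,*(p-e[:2]),f])
    o=np.array(out);print(o.round(4));print("mean",o.mean(0).round(4));return o.mean(0),im,C
E
python3 - <<'E'
from h import *
meas((.6366,.2695),.053,(.028,.0195))
print(bot.state()["eef_pos"],bot.state()["time"])
E
```

```text
[[5.90300e-01 2.62800e-01 1.64200e-01 6.36600e-01 2.69500e-01 4.63000e-02
  6.70000e-03 3.60226e+01]
 [5.90400e-01 2.62600e-01 1.64400e-01 6.36600e-01 2.69500e-01 4.62000e-02
  6.80000e-03 3.62425e+01]
 [5.90500e-01 2.62500e-01 1.64400e-01 6.36600e-01 2.69500e-01 4.61000e-02
  7.00000e-03 3.64328e+01]]
mean [5.90400e-01 2.62600e-01 1.64300e-01 6.36600e-01 2.69500e-01 4.62000e-02
 6.90000e-03 3.62326e+01]
[0.59078908 0.26230367 0.16446628] 8.5167
```

Request:
{"name": "carry_out", "arguments": {"increments": [[[1.54,0.23,0,0,0,0,1],[1.54,0.23,-1,0,0,0,1],[1.54,0.23,-2,0,0,0,1],[1.54,0.23,-3,0,0,0,1],[1.54,0.23,-4,0,0,0,1],[1.54,0.23,-4.6,0,0,0,1],[1.54,0.23,-4.88,0,0,0,1],[1.54,0.23,-4.88,0,0,0,1]]], "force": 15}}

```text
time: 9.18
eef_pos: [0.6363, 0.2682, 0.0158]
tool_rot: [0.001, 1.0, 0.0, -0.001]
force: [0.0, 0.1, 0.6]
width: 0.087
```

Request:
{"name": "carry_out", "arguments": {"increments": [[[0,0,0,0,0,0,0.5],[0,0,0,0,0,0,0.5],[0,0,0,0,0,0,0.5],[0,0,0,0,0,0,0.5],[0,0,0,0,0,0,0.5],[0,0,0,0,0,0,0.5],[0,0,0,0,0,0,0.5],[0,0,0,0,0,0,0.5]]]}}

```text
time: 9.85
eef_pos: [0.6381, 0.2685, 0.0183]
tool_rot: [-0.0, 1.0, -0.0, 0.0]
force: [-0.5, -1.8, 5.9]
width: 0.0556
```

Request:
{"name": "carry_out", "arguments": {"increments": [[[0,0,0,0,0,0,1],[0,0,0,0,0,0,1],[0,0,0,0,0,0,1],[0,0,2,0,0,0,1],[0,0,4,0,0,0,1],[-1.54,-0.23,4.88,0,0,0,1],[-1.54,-0.23,4.88,0,0,0,1],[-1.54,-0.23,4.88,0,0,0,1]]]}}

```text
time: 10.52
eef_pos: [0.5906, 0.2645, 0.1712]
tool_rot: [-0.002, 1.0, 0.001, 0.003]
force: [1.5, 1.3, 0.7]
width: 0.0865
```

Run:
```python
from h import *
for i in range(3): bot.snapshot("scene")
meas((.6366,.2695),.053,(.028,.0195),5)
```

```text
[[5.91700e-01 2.61300e-01 1.64000e-01 6.36400e-01 2.70000e-01 4.48000e-02
  8.70000e-03 3.68887e+01]
 [5.91600e-01 2.61000e-01 1.63000e-01 6.36600e-01 2.69900e-01 4.50000e-02
  8.90000e-03 3.70878e+01]
 [5.91500e-01 2.60900e-01 1.62500e-01 6.36600e-01 2.70000e-01 4.51000e-02
  9.10000e-03 3.72250e+01]
 [5.91400e-01 2.61000e-01 1.62300e-01 6.36600e-01 2.69900e-01 4.52000e-02
  8.90000e-03 3.72461e+01]
 [5.91400e-01 2.61200e-01 1.62400e-01 6.36600e-01 2.69900e-01 4.52000e-02
  8.80000e-03 3.74515e+01]]
mean [5.91500e-01 2.61100e-01 1.62900e-01 6.36600e-01 2.69900e-01 4.50000e-02
 8.90000e-03 3.71799e+01]
```

Request:
{"name": "carry_out", "arguments": {"increments": [[[1.51,0.25,0,0,0,0,1],[1.51,0.25,-1,0,0,0,1],[1.51,0.25,-2,0,0,0,1],[1.51,0.25,-3,0,0,0,1],[1.51,0.25,-4,0,0,0,1],[1.51,0.25,-4.6,0,0,0,1],[1.51,0.25,-4.82,0,0,0,1],[1.51,0.25,-4.82,0,0,0,1]]], "force": 25}}

```text
time: 11.58
eef_pos: [0.6356, 0.2686, 0.0168]
tool_rot: [0.001, 1.0, 0.0, -0.002]
force: [-0.0, -0.2, -0.0]
width: 0.0866
```

Request:
{"name": "carry_out", "arguments": {"increments": [[[0,0,0,0,0,0,0.5],[0,0,0,0,0,0,0.5],[0,0,0,0,0,0,0.5],[0,0,0,0,0,0,0.5],[0,0,0,0,0,0,0.5],[0,0,0,0,0,0,0.5],[0,0,0,0,0,0,0.5],[0,0,0,0,0,0,0.5]]]}}

```text
time: 12.25
eef_pos: [0.6372, 0.2691, 0.0201]
tool_rot: [0.0, 1.0, -0.0, 0.0]
force: [-1.9, -0.5, 5.7]
width: 0.0555
```

Run:
```python
from h import *
s=bot.state();print(s["eef_pos"],s["force"],s["tool_rot"])
```

```text
[0.63721286 0.26907653 0.02013676] [-1.88246954 -0.48665911  5.70865019] [ 1.59076477e-05  9.99999919e-01 -6.86857475e-05  3.97284539e-04]
```

Request:
{"name": "carry_out", "arguments": {"increments": [[[0,0,0.5,0,0,0,0.5],[0,0,1.5,0,0,0,0.5],[0,0,2.8,0,0,0,0.5],[0,0,4.1,0,0,0,0.5],[0,0,5.4,0,0,0,0.5],[-0.5,-1,5.85,0,0,0,0.5],[-1,-2,5.85,0,0,0,0.5],[-1.5,-3,5.85,0,0,0,0.5]]]}}

```text
time: 12.92
eef_pos: [0.5913, 0.1793, 0.1967]
tool_rot: [-0.0, 1.0, 0.001, 0.001]
force: [0.2, -0.5, -2.7]
width: 0.0558
```

Request:
{"name": "carry_out", "arguments": {"increments": [[[-0.5,-1,0,0,0,0,0.5],[-1,-2,0,0,0,0,0.5],[-1.5,-3,0,0,0,0,0.5],[-2,-4,0,0,0,0,0.5],[-2.5,-5,0,0,0,0,0.5],[-3.2,-6.2,0,0,0,0,0.5],[-4,-7.7,0,0,0,0,0.5],[-4,-7.7,0,0,0,0,0.5]]]}}

```text
time: 13.58
eef_pos: [0.4686, -0.0579, 0.1951]
tool_rot: [0.001, 1.0, -0.003, -0.001]
force: [1.2, -0.7, -4.0]
width: 0.0555
```

Run:
```python
from h import *
for i in range(4): bot.snapshot("scene")
s=bot.state();print(s["force"],s["width"])
o,im,C=meas((.517,-.045),.085,(.030,.0225),4)
for r in (.03,.0225):print(fit(im,C,o[3:5],.085,(r,)))
cv2.imwrite("pics/w6.png",draw(im,C,o[3:5],.085,(.030,.0225)))
```

```text
[-0.64910508  0.28646854 -2.57383599] 0.05537532359739701
[[ 4.71900e-01 -5.13000e-02  1.95500e-01  5.15000e-01 -4.46000e-02
   4.31000e-02  6.60000e-03  7.19005e+01]
 [ 4.72200e-01 -5.06000e-02  1.95400e-01  5.14900e-01 -4.47000e-02
   4.27000e-02  5.90000e-03  7.17044e+01]
 [ 4.72300e-01 -5.04000e-02  1.95200e-01  5.14900e-01 -4.47000e-02
   4.26000e-02  5.70000e-03  7.19394e+01]
 [ 4.72300e-01 -5.04000e-02  1.95100e-01  5.14900e-01 -4.46000e-02
   4.27000e-02  5.70000e-03  7.18593e+01]]
mean [ 4.72200e-01 -5.07000e-02  1.95300e-01  5.14900e-01 -4.47000e-02
  4.28000e-02  6.00000e-03  7.18509e+01]
(array([ 0.51492826, -0.04466088]), np.float64(48.59193522135417))
(array([ 0.52639774, -0.04831147]), np.float64(35.968074544270834))
```

View pics/w6.png

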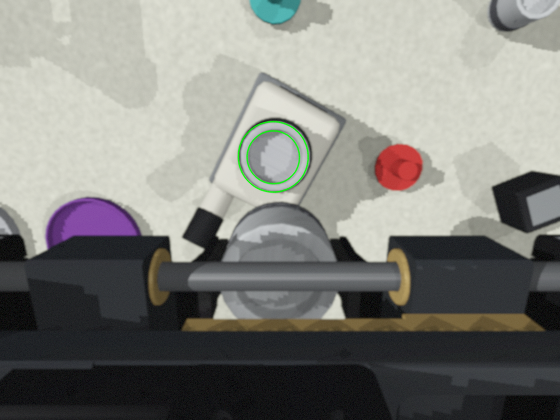

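Request:
{"name": "carry_out", "arguments": {"increments": [[[0.7,0.1,0,0,0,0,0.5],[1.44,0.15,0,0,0,0,0.5],[1.44,0.15,-0.8,0,0,0,0.5],[1.44,0.15,-1.6,0,0,0,0.5],[1.44,0.15,-2.2,0,0,0,0.5],[1.44,0.15,-2.4,0,0,0,0.5],[1.44,0.15,-2.4,0,0,0,0.5],[1.44,0.15,-2.4,0,0,0,0.5]]]}}

```text
time: 14.65
eef_pos: [0.5155, -0.0468, 0.1235]
tool_rot: [-0.0, 1.0, 0.0, 0.0]
force: [0.2, 0.1, -2.7]
width: 0.0553
```

Request:
{"name": "carry_out", "arguments": {"increments": [[[0,0,0,0,0,0,0.5],[0,0,0,0,0,0,0.5],[0,0,0,0,0,0,0.5],[0,0,0,0,0,0,0.5]]]}}

```text
time: 14.98
eef_pos: [0.5154, -0.0474, 0.1237]
tool_rot: [0.0, 1.0, -0.0, 0.001]
force: [-0.1, 0.7, -3.0]
width: 0.0556
```

Run:
```python
from h import *
s=bot.state();print(s["eef_pos"],s["force"],s["tool_rot"],s["time"])
```

```text
[ 0.51544195 -0.04743583  0.12367399] [-0.05685259  0.69405012 -2.99555975] [ 1.61262528e-04  9.99999819e-01 -6.08643687e-05  5.76201574e-04] 14.9833
```

Request:
{"name": "carry_out", "arguments": {"increments": [[[0,0.04,-0.15,0,0,0,0.5],[0,0.04,-0.3,0,0,0,0.5],[0,0.04,-0.45,0,0,0,0.5],[0,0.04,-0.6,0,0,0,0.5],[0,0.04,-0.7,0,0,0,0.5],[0,0.04,-0.8,0,0,0,0.5],[0,0.04,-0.88,0,0,0,0.5],[0,0.04,-0.88,0,0,0,0.5]]]}}

```text
time: 15.65
eef_pos: [0.515, -0.0461, 0.0963]
tool_rot: [-0.0, 1.0, 0.0, -0.0]
force: [-0.2, -0.3, -2.8]
width: 0.0555
```

Request:
{"name": "carry_out", "arguments": {"increments": [[[0,0,0,0,0,0,0.5],[0,0,0,0,0,0,0.5],[0,0,0,0,0,0,0.5]]]}}

```text
time: 15.9
eef_pos: [0.5151, -0.0462, 0.0967]
tool_rot: [-0.0, 1.0, 0.0, 0.0]
force: [0.4, 0.3, -2.5]
width: 0.0553
```

Request:
{"name": "carry_out", "arguments": {"increments": [[[0,0,-0.03,0,0,0,0.5],[0,0,-0.06,0,0,0,0.5],[0,0,-0.06,0,0,0,0.5]]]}}

```text
time: 16.15
eef_pos: [0.5153, -0.0462, 0.096]
tool_rot: [0.0, 1.0, -0.0, 0.0]
force: [-6.3, 0.5, 11.6]
width: 0.0556
```

Request:
{"name": "carry_out", "arguments": {"increments": [[[0,0,0,0,0,0,0.8],[0,0,0,0,0,0,0.8],[0,0,0,0,0,0,0.8],[0,0,0,0,0,0,0.9],[0,0,0.3,0,0,0,1],[0,0,1.2,0,0,0,1],[0,0,2.4,0,0,0,1],[0,0,3.6,0,0,0,1]]]}}

```text
time: 16.82
eef_pos: [0.5144, -0.0458, 0.2042]
tool_rot: [-0.0, 1.0, 0.0, -0.001]
force: [0.7, 0.2, 0.0]
width: 0.0861
```

Request:
{"name": "carry_out", "arguments": {"increments": [[[-1,0,1,0,0,0,1],[-1.45,-0.15,1.25,0,0,0,1],[-1.45,-0.15,1.25,0,0,0,1],[-1.45,-0.15,1.25,0,0,0,1],[-1.45,-0.15,1.25,0,0,0,1]]]}}

```text
time: 17.23
eef_pos: [0.4717, -0.0506, 0.24]
tool_rot: [0.0, 1.0, -0.0, -0.0]
force: [-0.1, 0.2, -0.4]
width: 0.0871
```

Run:
```python
from h import *
for i in range(3): bot.snapshot("scene")
s=bot.state();print(s["force"],s["width"])
o,im,C=meas((.515,-.045),.129,(.028,.0195),4)
for z in (.124,.126,.129,.132,.135):print(z,fit(im,C,o[3:5],z,(.028,.0195)))
cv2.imwrite("pics/w7.png",draw(im,C,o[3:5],.129,(.028,.0195)))
```

```text
[0.22143391 0.8421688  0.33447904] 0.08713431844914202
[[ 4.71600e-01 -5.03000e-02  2.39300e-01  5.15000e-01 -4.49000e-02
   4.35000e-02  5.40000e-03  5.59979e+01]
 [ 4.71600e-01 -5.03000e-02  2.39400e-01  5.15100e-01 -4.49000e-02
   4.36000e-02  5.50000e-03  5.59949e+01]
 [ 4.71600e-01 -5.04000e-02  2.39500e-01  5.15100e-01 -4.50000e-02
   4.35000e-02  5.40000e-03  5.59119e+01]
 [ 4.71600e-01 -5.04000e-02  2.39600e-01  5.15100e-01 -4.50000e-02
   4.35000e-02  5.40000e-03  5.56607e+01]]
mean [ 4.71600e-01 -5.04000e-02  2.39500e-01  5.15100e-01 -4.49000e-02
  4.35000e-02  5.40000e-03  5.58913e+01]
0.124 (array([ 0.51930467, -0.0527378 ]), np.float64(51.70259602864583))
0.126 (array([ 0.51491721, -0.04507065]), np.float64(52.43246256510417))
0.129 (array([ 0.51508987, -0.04494155]), np.float64(55.66421712239583))
0.132 (array([ 0.51547577, -0.04487651]), np.float64(57.900349934895836))
0.135 (array([ 0.51589876, -0.04468166]), np.float64(59.035457356770834))
```

View pics/w7.png

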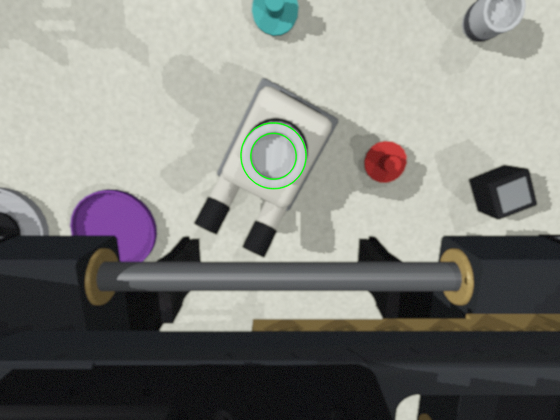

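The tube sits concentric in the port: rim fit (0.5151, −0.0449) against port (0.5149, −0.0447). Contact came at TCP 0.096, the home height. Next, the barrel.

Request:
{"name": "carry_out", "arguments": {"increments": [[[2.1,-3.8,0,0,0,0,1],[2.1,-3.8,0,0,0,0,1],[2.1,-3.8,0,0,0,0,1],[4.2,-7.7,-2.68,0,0,0,0.9],[4.2,-7.7,-2.68,0,0,0,0.9],[4.2,-7.7,-2.68,0,0,0,0.9],[4.2,-7.7,-2.68,0,0,0,0.9],[4.2,-7.7,-2.68,0,0,0,0.9]]]}}

```text
time: 18.25
eef_pos: [0.5959, -0.2878, 0.1532]
tool_rot: [-0.001, 1.0, -0.003, -0.003]
force: [-3.4, -0.2, -0.5]
width: 0.0791
```

Run:
```python
from h import *
for i in range(4): bot.snapshot("scene")
s=bot.state();C=cam("wrist",s);im=bot.snapshot("wrist")
m=bot.mark_of("wrist","barrel_mid")+bot.mark_of("wrist","tube_mid")
for d in m:print(d["uv"],d["p"],ray(C,d["uv"],.0245))
p0=ray(C,m[0]["uv"],.0245)[:2]
p,f=fit(im,C,p0,.049,(.021,.0165),.015);print(p)
o,im,C=meas(p,.049,(.021,.0165),3)
cv2.imwrite("pics/w8.png",draw(im,C,o[3:5],.049,(.021,.0165)))
```

```text
[271.9, 139.9] 0.86 [ 0.65434133 -0.27352388  0.0245    ]
[ 0.65376284 -0.27378415]
[[ 5.98100e-01 -2.80600e-01  1.61200e-01  6.53800e-01 -2.73800e-01
   5.57000e-02  6.80000e-03  3.96024e+01]
 [ 5.97900e-01 -2.80800e-01  1.61100e-01  6.53700e-01 -2.73800e-01
   5.57000e-02  7.00000e-03  3.96465e+01]
 [ 5.97800e-01 -2.81000e-01  1.61000e-01  6.53800e-01 -2.73800e-01
   5.60000e-02  7.20000e-03  3.99528e+01]]
mean [ 5.97900e-01 -2.80800e-01  1.61100e-01  6.53700e-01 -2.73800e-01
  5.58000e-02  7.00000e-03  3.97339e+01]
```

View pics/w8.png

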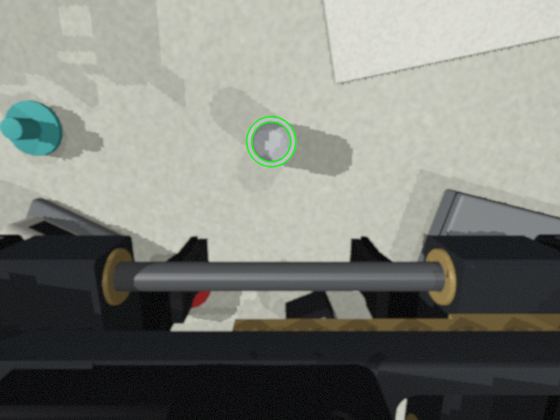

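Request:
{"name": "carry_out", "arguments": {"increments": [[[1.86,0.19,0,0,0,0,0.9],[1.86,0.19,-1,0,0,0,0.9],[1.86,0.19,-2,0,0,0,0.9],[1.86,0.19,-3,0,0,0,0.9],[1.86,0.19,-4,0,0,0,0.9],[1.86,0.19,-4.6,0,0,0,0.9],[1.86,0.19,-4.77,0,0,0,0.9],[1.86,0.19,-4.77,0,0,0,0.9]]], "force": 25}}

```text
time: 19.42
eef_pos: [0.6524, -0.2755, 0.0155]
tool_rot: [-0.0, 1.0, 0.0, -0.001]
force: [-0.2, -0.5, 0.1]
width: 0.0785
```

Request:
{"name": "carry_out", "arguments": {"increments": [[[0,0,0,0,0,0,0.3],[0,0,0,0,0,0,0.3],[0,0,0,0,0,0,0.3],[0,0,0,0,0,0,0.3],[0,0,0,0,0,0,0.3],[0,0,0,0,0,0,0.3],[0,0,0,0,0,0,0.3],[0,0,0,0,0,0,0.3]]]}}

```text
time: 20.08
eef_pos: [0.6535, -0.2759, 0.0171]
tool_rot: [0.0, 1.0, 0.0, 0.0]
force: [-0.2, 0.8, 3.4]
width: 0.0414
```

Run:
```python
from h import *
s=bot.state();print(s["eef_pos"],s["force"],s["width"])
```

```text
[ 0.65350886 -0.27591872  0.01714727] [-0.18776899  0.79990184  3.43644474] 0.0413599337261539
```

Request:
{"name": "carry_out", "arguments": {"increments": [[[0,0,0.5,0,0,0,0.3],[0,0,1.5,0,0,0,0.3],[0,0,2.8,0,0,0,0.3],[0,0,4.1,0,0,0,0.3],[0,0,5.4,0,0,0,0.3],[-0.6,1,5.93,0,0,0,0.3],[-1.2,2,5.93,0,0,0,0.3],[-1.8,3,5.93,0,0,0,0.3]]]}}

```text
time: 20.75
eef_pos: [0.5994, -0.185, 0.1971]
tool_rot: [0.0, 1.0, -0.0, 0.002]
force: [0.1, 1.2, -2.4]
width: 0.0414
```

Request:
{"name": "carry_out", "arguments": {"increments": [[[-0.6,1,0,0,0,0,0.3],[-1.2,2,0,0,0,0,0.3],[-1.8,3,0,0,0,0,0.3],[-2.4,4,0,0,0,0,0.3],[-2.82,4.66,0,0,0,0,0.3],[-2.82,4.66,0,0,0,0,0.3],[-2.82,4.66,-0.5,0,0,0,0.3],[-2.82,4.66,-1,0,0,0,0.3]]]}}

```text
time: 21.42
eef_pos: [0.5155, -0.0461, 0.1661]
tool_rot: [0.001, 1.0, 0.0, 0.001]
force: [-0.1, 0.2, -2.1]
width: 0.0414
```

Request:
{"name": "carry_out", "arguments": {"increments": [[[0,0,0,0,0,0,0.3],[0,0,0,0,0,0,0.3],[0,0,0,0,0,0,0.3],[0,0,0,0,0,0,0.3],[0,0,0,0,0,0,0.3]]]}}

```text
time: 21.83
eef_pos: [0.5152, -0.0462, 0.1655]
tool_rot: [0.0, 1.0, -0.0, 0.001]
force: [-0.1, 0.2, -1.3]
width: 0.0416
```

Run:
```python
from h import *
s=bot.state();print(s["eef_pos"],s["force"],s["width"],s["tool_rot"])
```

```text
[ 0.51524556 -0.04623155  0.16551272] [-0.07902018  0.17157235 -1.31805478] 0.04156353646241132 [ 5.88232197e-05  9.99999848e-01 -4.44301220e-05  5.47309996e-04]
```

Request:
{"name": "carry_out", "arguments": {"increments": [[[0,0,-0.25,0,0,0,0.3],[0,0,-0.4,0,0,0,0.3],[0,0,-0.55,0,0,0,0.3],[0,0,-0.68,0,0,0,0.3],[0,0,-0.8,0,0,0,0.3],[0,0,-0.88,0,0,0,0.3],[0,0,-0.94,0,0,0,0.3],[0,0,-0.94,0,0,0,0.3]]]}}

```text
time: 22.5
eef_pos: [0.5147, -0.0461, 0.137]
tool_rot: [0.0, 1.0, 0.0, -0.0]
force: [-3.9, 0.2, 3.5]
width: 0.0414
```

Request:
{"name": "carry_out", "arguments": {"increments": [[[0,0,0,0,0,0,0.3],[0,0,0,0,0,0,0.3],[0,0,0,0,0,0,0.3]]]}}

```text
time: 22.75
eef_pos: [0.5147, -0.0461, 0.1369]
tool_rot: [0.0, 1.0, -0.0, -0.0]
force: [-3.9, -0.6, 5.5]
width: 0.0412
```

Request:
{"name": "carry_out", "arguments": {"increments": [[[0,0,-0.04,0,0,0,0.3],[0,0,-0.04,0,0,0,0.3],[0,0,-0.04,0,0,0,0.3]]]}}

```text
time: 23.0
eef_pos: [0.5149, -0.0461, 0.1368]
tool_rot: [0.0, 1.0, 0.0, 0.0]
force: [-8.7, 0.3, 16.9]
width: 0.0415
```

Request:
{"name": "carry_out", "arguments": {"increments": [[[0,0,0,0,0,0,0.6],[0,0,0,0,0,0,0.6],[0,0,0,0,0,0,0.7],[0,0,0,0,0,0,0.8],[0,0,0.3,0,0,0,0.8],[0,0,1.2,0,0,0,0.8],[0,0,2.4,0,0,0,0.8],[0,0,3.6,0,0,0,0.8]]]}}

```text
time: 23.67
eef_pos: [0.5141, -0.0459, 0.2446]
tool_rot: [-0.0, 1.0, 0.0, -0.001]
force: [2.7, -0.5, 0.5]
width: 0.0691
```

Request:
{"name": "carry_out", "arguments": {"increments": [[[-1,0,1,0,0,0,0.9],[-1.45,-0.2,1.2,0,0,0,0.9],[-1.45,-0.2,1.2,0,0,0,0.9],[-1.45,-0.2,1.2,0,0,0,0.9],[-1.45,-0.2,1.2,0,0,0,0.9],[-1.45,-0.2,1.2,0,0,0,0.9]]]}}

```text
time: 24.17
eef_pos: [0.4713, -0.0519, 0.2784]
tool_rot: [-0.0, 1.0, 0.0, -0.001]
force: [-0.5, -0.7, 0.0]
width: 0.0784
```

Run:
```python
from h import *
for i in range(3): bot.snapshot("scene")
s=bot.state();print(s["force"],s["width"])
o,im,C=meas((.515,-.045),.169,(.021,.0165),4)
print(fit(im,C,o[3:5],.129,(.028,)))
cv2.imwrite("pics/w9.png",draw(draw(im,C,o[3:5],.169,(.021,.0165)),C,(.5151,-.0449),.129,(.028,)))
```

```text
[ 0.5586238  -0.3338224   0.23959816] 0.07815858234273934
[[ 4.71300e-01 -5.19000e-02  2.78500e-01  5.26200e-01 -4.95000e-02
   5.48000e-02  2.30000e-03  6.08863e+01]
 [ 4.71300e-01 -5.19000e-02  2.78600e-01  5.26000e-01 -4.96000e-02
   5.47000e-02  2.20000e-03  6.12546e+01]
 [ 4.71300e-01 -5.19000e-02  2.78700e-01  5.26000e-01 -4.97000e-02
   5.47000e-02  2.20000e-03  6.07013e+01]
 [ 4.71300e-01 -5.20000e-02  2.78900e-01  5.25900e-01 -4.99000e-02
   5.46000e-02  2.00000e-03  6.06100e+01]]
mean [ 4.7130e-01 -5.1900e-02  2.7870e-01  5.2600e-01 -4.9700e-02  5.4700e-02
  2.2000e-03  6.0863e+01]
(array([ 0.51971575, -0.04738844]), np.float64(40.091715494791664))
```

View pics/w9.png

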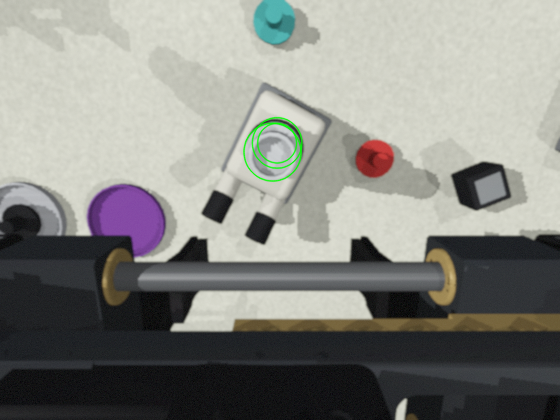

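Run:
```python
from h import *
s=bot.state();C=cam("wrist",s);im=bot.snapshot("wrist")
for r in ((.021,.0165),(.0165,),(.021,)):print(r,fit(im,C,(.515,-.045),.169,r,.005))
for z in(.161,.165,.169,.173,.177):print(z,fit(im,C,(.515,-.045),z,(.021,.0165),.004))
p,_=fit(im,C,(.515,-.045),.169,(.0165,),.004)
cv2.imwrite("pics/w10.png",cv2.resize(draw(im,C,p,.169,(.021,.0165))[90:220,200:350],None,fx=4,fy=4,interpolation=cv2.INTER_CUBIC))
```

```text
(0.021, 0.0165) (array([ 0.51430413, -0.04500745]), np.float64(44.62586263020833))
(0.0165,) (array([ 0.51466118, -0.04501291]), np.float64(29.364615885416665))
(0.021,) (array([ 0.52209673, -0.04785771]), np.float64(35.411783854166664))
0.161 (array([ 0.5138155, -0.0448257]), np.float64(40.340234375))
0.165 (array([ 0.51399008, -0.04495326]), np.float64(43.20675455729167))
0.169 (array([ 0.51430413, -0.04500745]), np.float64(44.62586263020833))
0.173 (array([ 0.51456968, -0.04501859]), np.float64(44.51015625))
0.177 (array([ 0.51480493, -0.04514012]), np.float64(42.5686767578125))
```

View pics/w10.png

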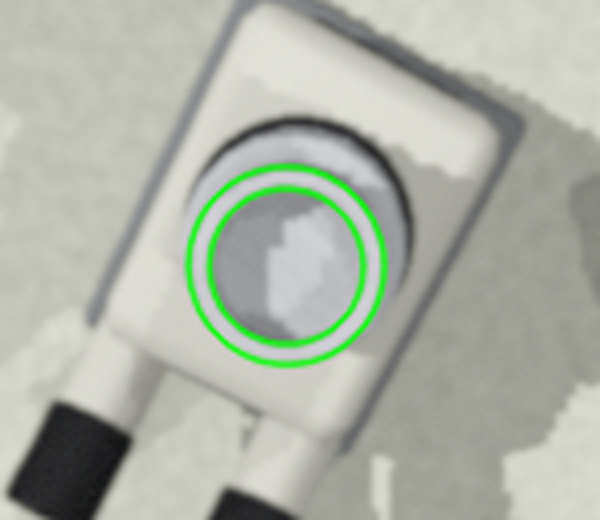

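Request:
{"name": "carry_out", "arguments": {"increments": [[[-1,-4.4,0,0,0,0,0.9],[-1,-4.4,0,0,0,0,0.9],[-1,-4.4,0,0,0,0,0.9],[-1,-4.4,0,0,0,0,0.9],[-1.88,-8.77,-3.9,0,0,0,0.9],[-1.88,-8.77,-3.9,0,0,0,0.9],[-1.88,-8.77,-3.9,0,0,0,0.9],[-1.88,-8.77,-3.9,0,0,0,0.9]]]}}

```text
time: 25.23
eef_pos: [0.4161, -0.3084, 0.1685]
tool_rot: [0.0, 1.0, 0.0, 0.0]
force: [0.3, -0.5, 0.3]
width: 0.0783
```

Request:
{"name": "carry_out", "arguments": {"increments": [[[0,0,0,0,0,0,1],[0,0,0,0,0,0,1],[0,0,0,0,0,0,1],[0,0,0,0,0,0,1]]]}}

```text
time: 25.57
eef_pos: [0.4176, -0.3063, 0.1705]
tool_rot: [0.0, 1.0, 0.001, 0.001]
force: [-0.1, -0.5, -0.3]
width: 0.0863
```

```bash
cat >> h.py <<'E'
def square(z=.051):
    s=bot.state();C=cam("wrist",s);im=bot.snapshot("wrist")
    d=bot.silhouettes("wrist","camera_mid")[0];m=d["pixels"].astype(np.uint8)
    g=cv2.cvtColor(im,cv2.COLOR_BGR2GRAY);print("box",d["box"],d["p"])
    k=((g>60)*cv2.erode(m,np.ones((5,5)))).astype(np.uint8)
    c=max(cv2.findContours(k,cv2.RETR_EXTERNAL,cv2.CHAIN_APPROX_NONE)[0],key=cv2.contourArea)[:,0,:].astype(float)
    P=np.array([ray(C,q,z)[:2] for q in c]);r=cv2.minAreaRect((P*1e4).astype(np.float32))
    e=np.array(s["eef_pos"]);c=np.array(r[0])/1e4
    print("centre",c.round(4),"size",np.array(r[1])/10,"ang",r[2],"tcp",e.round(4),"rel",(c-e[:2]).round(4));return im,C,r
E
python3 - <<'E'
from h import *
im,C,r=square()
P=cv2.boxPoints(r)/1e4;ct=np.array(r[0])/1e4
for q in (P,ct+(P-ct)*48/(np.mean(r[1])/10)):
    cv2.polylines(im,[np.int32([proj(C,[*a,.051])*8 for a in q])],True,(0,255,0),1,cv2.LINE_AA,3)
cv2.imwrite("pics/w11.png",im)
square()
E
```

```text
box [257.9, 116.8, 324.5, 185.9] 0.85
centre [ 0.4647 -0.3175] size [34.14552307 34.27713623] ang 23.402023315429688 tcp [ 0.4176 -0.3063  0.1705] rel [ 0.0471 -0.0113]
box [258.9, 117.0, 323.8, 185.2] 0.55
centre [ 0.4647 -0.3175] size [34.26040649 34.26541138] ang 23.45962905883789 tcp [ 0.4176 -0.3064  0.1707] rel [ 0.0471 -0.0111]
```

View pics/w11.png

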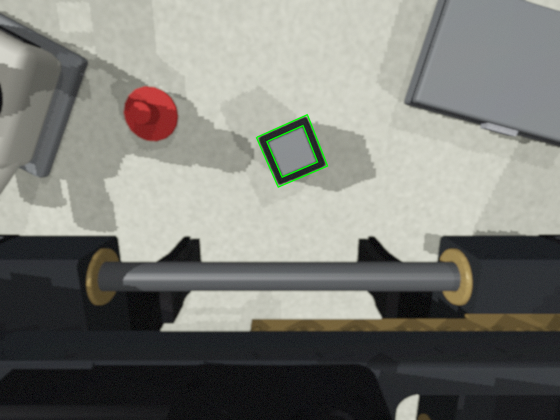

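The fitted outline lies on the camera block: centre about (292,150), yaw 23.4°. I turn the jaws to its sides and grasp.

Request:
{"name": "carry_out", "arguments": {"increments": [[[0.7,-0.2,0,0,0,1,1],[1.57,-0.41,0,0,0,2,1],[1.57,-0.41,-1,0,0,3,1],[1.57,-0.41,-2,0,0,3.9,1],[1.57,-0.41,-2.5,0,0,3.9,1],[1.57,-0.41,-2.5,0,0,3.9,1],[1.57,-0.41,-2.5,0,0,3.9,1],[1.57,-0.41,-2.5,0,0,3.9,1]]], "force": 25}}

```text
time: 26.43
eef_pos: [0.4645, -0.3197, 0.0962]
tool_rot: [0.001, 0.979, 0.203, 0.001]
force: [0.3, -0.6, 1.0]
width: 0.0871
```

Request:
{"name": "carry_out", "arguments": {"increments": [[[0,0,-0.8,0,0,0,1],[0,0,-1.6,0,0,0,1],[0,0,-2.2,0,0,0,1],[0,0,-2.58,0,0,0,1],[0,0,-2.58,0,0,0,1],[0,0,-2.58,0,0,0,1],[0,0,-2.58,0,0,0,1]]]}}

```text
time: 27.02
eef_pos: [0.4647, -0.32, 0.0189]
tool_rot: [0.001, 0.979, 0.203, 0.001]
force: [0.2, -0.0, 0.4]
width: 0.0869
```

Request:
{"name": "carry_out", "arguments": {"increments": [[[0,0.04,0,0,0,0,1],[0,0.04,0,0,0,0,0.4],[0,0.04,0,0,0,0,0.4],[0,0.04,0,0,0,0,0.4],[0,0.04,0,0,0,0,0.4],[0,0.04,0,0,0,0,0.4],[0,0.04,0,0,0,0,0.4],[0,0.04,0,0,0,0,0.4]]]}}

```text
time: 27.68
eef_pos: [0.4636, -0.3182, 0.0171]
tool_rot: [-0.0, 0.979, 0.203, -0.0]
force: [0.5, -0.8, 0.4]
width: 0.0482
```

Request:
{"name": "carry_out", "arguments": {"increments": [[[0,0,0,0,0,0,0.4],[0,0,0,0,0,0,0.4],[0,0,0,0,0,0,0.4]]]}}

```text
time: 27.93
eef_pos: [0.4636, -0.3183, 0.0171]
tool_rot: [-0.0, 0.979, 0.203, -0.0]
force: [0.4, 0.2, 0.8]
width: 0.0477
```

Run:
```python
from h import *
s=bot.state();print(s["eef_pos"],s["force"],s["width"],s["tool_rot"])
q=R.from_quat(s["tool_rot"],scalar_first=True).as_matrix();print(np.degrees(np.arctan2(q[1,0],q[0,0])))
d=np.array([.4647,-.3175-.0012])-np.array(s["eef_pos"][:2]);print("rel tool x",d@q[:2,0],"tool y",d@q[:2,1])
```

```text
[ 0.46356487 -0.31826041  0.01708727] [0.36024934 0.23003654 0.7905889 ] 0.04773739591981417 [-1.11878567e-05  9.79227647e-01  2.02763939e-01 -2.01257666e-05]
23.39726678981372
rel tool x 0.0008672286768676765 tool y 0.0008542122469649087
```

Request:
{"name": "carry_out", "arguments": {"increments": [[[0,0,0.6,0,0,0,0.4],[0,0,1.8,0,0,0,0.4],[0,0,3,0,0,0,0.4],[0,0,4.2,0,0,0,0.4],[0,0,5.4,0,0,-0.7,0.4],[0,0,6.6,0,0,-1.6,0.4],[0,0,7.27,0,0,-2.6,0.4],[0,0.5,7.27,0,0,-3.9,0.4]]]}}

```text
time: 28.6
eef_pos: [0.4647, -0.3067, 0.2403]
tool_rot: [0.003, 1.0, 0.001, 0.003]
force: [-0.3, -0.2, -2.6]
width: 0.0476
```

Request:
{"name": "carry_out", "arguments": {"increments": [[[0.2,1.1,0,0,0,-0.4,0.4],[0.4,2.2,0,0,0,-0.4,0.4],[0.6,3.3,0,0,0,-0.4,0.4],[0.8,4.4,0,0,0,-0.4,0.4],[1,5.5,0,0,0,-0.4,0.4],[1.3,6.6,0,0,0,-0.4,0.4],[1.5,7.6,0,0,0,-0.4,0.4],[1.67,8.57,0,0,0,-0.4,0.4]]]}}

```text
time: 29.27
eef_pos: [0.5135, -0.0441, 0.235]
tool_rot: [-0.0, 1.0, -0.015, -0.0]
force: [0.9, 0.1, -2.5]
width: 0.0476
```

Request:
{"name": "carry_out", "arguments": {"increments": [[[0,0,0,0,0,0,0.4],[0,0,0,0,0,0,0.4],[0,0,0,0,0,0,0.4],[0,0,0,0,0,0,0.4],[0,0,0,0,0,0,0.4]]]}}

```text
time: 29.68
eef_pos: [0.5135, -0.0474, 0.235]
tool_rot: [0.0, 1.0, -0.016, -0.0]
force: [-0.7, -0.6, -2.3]
width: 0.0478
```

```bash
cat > st.py <<'E'
from h import *
s=bot.state();print(s["time"],s["eef_pos"],s["force"],s["width"])
q=R.from_quat(s["tool_rot"],scalar_first=True).as_matrix();print(np.degrees(np.arctan2(q[1,0],q[0,0])),q[:,2])
E
python3 st.py
```

```text
29.6833 [ 0.51346771 -0.0473864   0.23503596] [-0.65549482 -0.64347134 -2.34329173] 0.04780753903845486
-1.8778935939206334 [-3.70836746e-04 -1.39433703e-04 -9.99999922e-01]
```

Request:
{"name": "carry_out", "arguments": {"increments": [[[0.01,0.03,-0.4,0,0,0.3,0.4],[0.01,0.03,-0.8,0,0,0.3,0.4],[0.01,0.03,-1.17,0,0,0.3,0.4],[0.01,0.03,-1.17,0,0,0.3,0.4],[0.01,0.03,-1.17,0,0,0.3,0.4],[0.01,0.03,-1.17,0,0,0.3,0.4],[0.01,0.03,-1.17,0,0,0.3,0.4]]]}}

```text
time: 30.27
eef_pos: [0.5143, -0.0452, 0.2007]
tool_rot: [0.0, 1.0, 0.0, 0.0]
force: [0.1, -0.5, -3.1]
width: 0.0478
```

```bash
python3 st.py
```

```text
30.2667 [ 0.51431614 -0.04523706  0.20066402] [ 0.07426974 -0.51021561 -3.07882046] 0.04782244990566761
0.026760399368888625 [ 7.57637993e-04 -6.24566089e-05 -9.99999711e-01]
```

Request:
{"name": "carry_out", "arguments": {"increments": [[[-0.01,-0.025,-0.15,0,0,0,0.4],[-0.01,-0.025,-0.3,0,0,0,0.4],[-0.01,-0.025,-0.42,0,0,0,0.4],[-0.01,-0.025,-0.54,0,0,0,0.4],[-0.01,-0.025,-0.64,0,0,0,0.4],[-0.01,-0.025,-0.72,0,0,0,0.4],[-0.01,-0.025,-0.78,0,0,0,0.4],[-0.01,-0.025,-0.78,0,0,0,0.4]]]}}

```text
time: 30.93
eef_pos: [0.5139, -0.0459, 0.1771]
tool_rot: [0.0, 1.0, 0.0, 0.0]
force: [-0.9, 0.1, 0.3]
width: 0.0477
```

Request:
{"name": "carry_out", "arguments": {"increments": [[[0,0,0,0,0,0,0.4],[0,0,0,0,0,0,0.4],[0,0,0,0,0,0,0.4]]]}}

```text
time: 31.18
eef_pos: [0.5139, -0.0459, 0.177]
tool_rot: [-0.0, 1.0, 0.0, 0.0]
force: [-1.4, 1.0, 2.9]
width: 0.0479
```

Contact at the home height, 0.177. A small press, then release and retreat.

Request:
{"name": "carry_out", "arguments": {"increments": [[[0,0,-0.04,0,0,0,0.4],[0,0,-0.04,0,0,0,0.4],[0,0,-0.04,0,0,0,0.4]]]}}

```text
time: 31.43
eef_pos: [0.5142, -0.0458, 0.1769]
tool_rot: [0.0, 1.0, 0.0, 0.001]
force: [-5.5, 0.7, 12.2]
width: 0.0478
```

Request:
{"name": "carry_out", "arguments": {"increments": [[[0,0,0,0,0,0,0.7],[0,0,0,0,0,0,0.7],[0,0,0,0,0,0,0.8],[0,0,0,0,0,0,0.9],[0,0,0.3,0,0,0,0.9],[0,0,1.2,0,0,0,0.9],[0,0,2.4,0,0,0,0.9],[0,0,3.6,0,0,0,0.9]]]}}

```text
time: 32.1
eef_pos: [0.513, -0.0458, 0.2849]
tool_rot: [-0.0, 1.0, 0.0, -0.001]
force: [1.2, -0.8, 0.1]
width: 0.0778
```

Request:
{"name": "carry_out", "arguments": {"increments": [[[-0.5,0,1,0,0,0,0.9],[-1.45,-0.2,1.2,0,0,0,0.9],[-1.45,-0.2,1.2,0,0,0,0.9],[-1.45,-0.2,1.2,0,0,0,0.9],[-1.45,-0.2,1.2,0,0,0,0.9],[-1.45,-0.2,1.2,0,0,0,0.9]]]}}

```text
time: 32.6
eef_pos: [0.4704, -0.0518, 0.3189]
tool_rot: [-0.0, 1.0, 0.0, -0.0]
force: [0.2, 0.2, 0.4]
width: 0.0786
```

Run:
```python
from h import *
for i in range(3): bot.snapshot("scene")
im,C,r=square(.211)
P=cv2.boxPoints(r)/1e4
cv2.polylines(im,[np.int32([proj(C,[*a,.211])*8 for a in P])],True,(0,255,0),1,cv2.LINE_AA,3)
cv2.imwrite("pics/w12.png",im)
```

```text
box [244.9, 126.3, 300.2, 185.7] 0.7
centre [ 0.5152 -0.0454] size [32.82493591 34.36272583] ang 0.03588171675801277 tcp [ 0.4704 -0.0517  0.3188] rel [0.0449 0.0063]
```

View pics/w12.png

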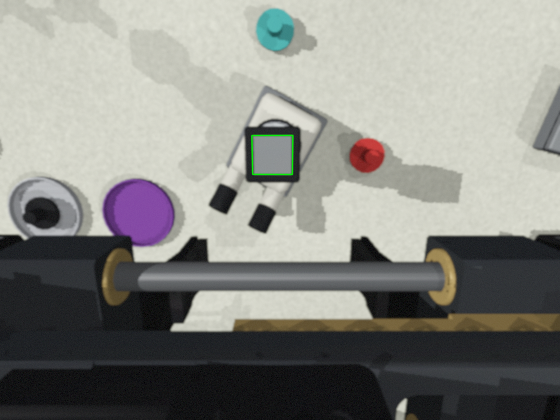

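Request:
{"name": "carry_out", "arguments": {"increments": [[[0,-1.3,0,0,0,0,0.9],[0,-2.6,0,0,0,0,0.9],[0,-3.9,0,0,0,0,0.9],[0,-5.2,0,0,0,0,0.9],[0,-6.5,0,0,0,0,0.9],[0,-8,0,0,0,0,0.9],[0,-8,0,0,0,0,0.9],[0,-8,0,0,0,0,0.9]]]}}

```text
time: 33.52
eef_pos: [0.4692, -0.295, 0.3183]
tool_rot: [-0.001, 1.0, -0.002, -0.001]
force: [-1.0, -0.0, 0.1]
width: 0.0783
```

```bash
python3 - <<'E'
from h import *
im=bot.snapshot("scene");o=np.zeros((560,800,3),np.uint8)
o[:,:400]=cv2.resize(im[130:290,220:334],(400,560),interpolation=cv2.INTER_CUBIC);o[:300,400:]=cv2.resize(im,(400,300))
o[300:,400:]=cv2.resize(im[150:250,310:464],(400,260),interpolation=cv2.INTER_CUBIC)
cv2.imwrite("pics/end.png",o)
E
python3 st.py
```

```text
33.5667 [ 0.47006299 -0.29257231  0.3186914 ] [-0.43741997  1.16488852  0.26400474] 0.07814634975280431
-0.06332467531395994 [-9.52326058e-04  1.36954352e-03 -9.99998609e-01]
```

View pics/end.png

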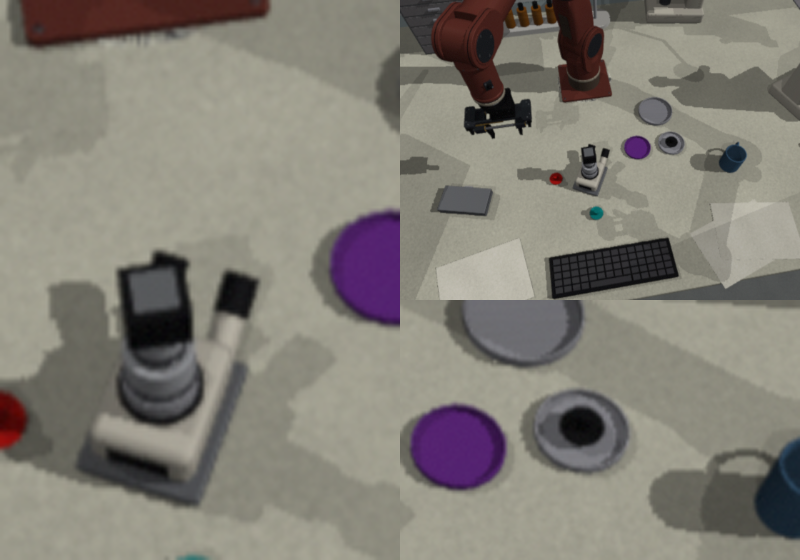

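The column stands straight (left panel, about (160,340)). The cap lies in the small steel dish at (580,427), and the mug, slide box and look-alikes have not moved. I hand in.

```bash
python3 -c "
from cell import bot
print(bot.job_done())"
```

```text
the job is handed in; nothing more can be done
None
```

I put the black cap knob up in the smaller steel dish. Then I built the tube, barrel and camera on the port in that order, and handed the job in at about 34 s of the 112 s.

**Seating:** each part met contact at its computed home height (tool tip at z 0.096, 0.137 and 0.177 m). The highest contact force I read was about 19 N. In the close-up fits the tube, barrel and camera axes all lie within about 1 mm of the port's axis. The last picture shows the column upright, and the mug, slide box, red and turquoise caps and other dishes where they were.

**Checks that disagreed:**
- **Scene camera:** its positions differed from the wrist camera's by up to about 9 mm in x, so I used the wrist camera for the fits.
- **Wrist camera:** it read about 1.2 mm off in y. I found this by gripping and releasing the tube once, and corrected for it.
- **Barrel rim:** the first fit locked onto the wrong edge, and a repeat fit over a narrower search area put it right.
- **Tube rim height:** the image fit scored slightly better a few millimetres above the expected rim height. I trusted the contact height instead.

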